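# Fetch the blue-capped vial from behind the reagent bottles

### The arm

A 7-joint arm with a two-finger parallel gripper is mounted at the origin on a cart in front of the work surface, level with it; the furniture and walls round the work are solid. World frame = base frame: x ahead of the robot, y to its left, z up, the work surface at z = 0. Lengths are in m, angles in rad, forces in N, time in s.
With the tool pointing down it reaches from about 0.425 to 1.025 m from the base axis. Payload 9.4 kg.
Tool frame: the origin (TCP) lies midway between the tips of the shut fingers; the grasp point (between the pads) lies 19 mm behind it (pinch_z is the distance from the TCP to the grasp point, in m); z points along the fingers, y is the line along which they close (so a half turn about z gives the same grasp; the last joint's range is limited). The gripper opens to 85 mm and grips with 20 to 120 N. Pads are 22 mm wide; open, the fingers measure 114 mm over their backs; the gripper's body (76 mm by 85 mm) begins 54 mm behind the grasp point. The pads swing forward as they close: fully open they stand 13 mm farther back than shut.
Start: joints at [1.044, 0.599, -0.003, 1.599, 0.002, 0.943, -0.08], TCP at [0.315, -0.653, 0.231] pointing down, gripper open.
Joint ranges: [-2.57, 2.57], [-0.35, 1.97], [-1.29, 1.29], [0.11, 2.56], [-1.05, 4.19], [0.11, 1.86], [-2.63, 2.63]. Speed limits (rad/s): [2.22, 2.22, 3.01, 3.01, 3.14, 3.14, 3.14].

### API

Orientations are given as a rotation vector (axis times angle).
In Python, from workcell import get_state, camera, calibration, finish_job, pinch_z gives the robot as it stands.
- The arm moves only by the tool arm_command, never from a script. Its argument "plan" is a list of rows, each a list of 5 numbers: the shift along the tool's x, y, z in a scale on which 1.0 is 60 cm, then the turn about the tool's z in parts of the range, where 1.0 means 2 rad, then the opening, from -1 (shut) to 1 (fully open). A call has 1 to 12 rows; each row is the pose to reach, as a shift and turn from the pose commanded when the call began, along the tool's axes at that moment; what a row does not reach only later rows make up. A row lasts 1/10 s, in which the tool goes at most 50 mm and 8.59 degrees, less where a joint would pass 70% of its speed; a pose out of reach is approached as far as the arm can. A call with a gripper value outside its range is refused whole. The fingers move at their own pace and stop on an object; "squeeze" is the grip in N (left out, the last holds). Time passes only in rows, so rows that repeat a pose let the fingers close. It gives the time, the measured TCP pose, the force, the opening and the grip force at its end, in the units of the state.
- get_state(): the state, without advancing time (a new reading comes with each control period).
- camera(name): name is "side" or "top" or "wrist"; returns (picture, depth): 480x640x3 uint8, red, green, blue; 480x640 float32, m along the optical axis (not along the pixel's ray), 0 where there is no reading.
- calibration(name): a dict with "fx", "fy", "cx", "cy" (pixels), "R" (3x3) and "t" (3): a world point X has camera coordinates R X + t. Camera axes: x right, y down, z forward; pixel columns grow to the right and rows downward; lengths in m; the calibration is good to about 2 mm. The wrist camera is an equidistant fisheye: a pixel r from the principal point sees the ray r / f radians off the axis. A picture is of the moment at which its call begins: read the wrist's pose just before it. calibration takes no time and is no camera call; for the wrist camera it gives the pose at the moment of the call.
- finish_job(): hands the job in; it is judged then, once.
The state is a dict: "time_s": time; "qpos": joint angles; "joint_velocities": joint speeds; "tau": joint torques, N m; "position": TCP position; "orientation": TCP orientation; "contact_force": force on the tool from outside, world axes, zero at the start; "wrist_torque": the same for the moment, N m; "grip_width": opening from 0.0 (shut) to 1.0 (fully open); "grip_force": force on a finger pad.
Only numpy, scipy, OpenCV 4.12 (cv2) and the standard library are available. Lean on these libraries where they do the work, as an engineer would, in place of code of your own. Each camera call takes 0.05 s, during which the arm holds its last target. There are 200 camera calls.

### The job

Clear both amber reagent bottles out of the bay and stand them together on the black mat, then fetch the blue-capped vial from behind where they stood and set it upright in the empty pocket of the green carrier. Then put each bottle back upright where it stood before, the green-label one and the red-label one each in its own old place, and leave the white-capped vials where they are.

Things in the scene. Friction and masses are not known exactly. Their poses are not given: they have to be found in the camera images.
- bay: Reagent bay, fixed: white tray 165 (x) by 200 mm (y), grey floor 4 mm above the bench; origin: centre of its underside. Side and back (+x) walls 5 mm thick, 30 mm high; front lip 12 mm. One bottle stands on each of two white floor rings, 76 mm across, at x = -22, y = +43 and -43 mm; behind them, at x = +33, y = +26 and -26 mm, two vials.
- mat: Black rubber mat, fixed, 200 mm (its x) by 130 mm (its y), 3 mm thick; origin at the centre of its underside. It lies to the left or to the right of the bay; both bottles fit on it, side by side along its x.
- carrier: Green vial carrier, fixed, on the other side of the bay from the mat: open tray 62 (x) by 117 mm (y), 24 mm high, 5 mm walls, inner floor 5 mm above the bench; origin: centre of its underside. A wall splits it into two pockets, each 52 by 51 mm inside, centred at y = +28 mm (empty) and y = -28 mm (holds a white-capped vial).
- bottle_green: Larger amber glass reagent bottle with a green label and a black screw cap, loose, 0.17 kg or so; body 65 mm across, 125 mm tall, cap 36 mm across from 109 to 125 mm height (can be gripped by the cap). Origin at the centre of its underside, z up.
- bottle_red: Smaller amber glass reagent bottle with a red label and a black screw cap, loose, 0.17 kg or so; body 54 mm across, 98 mm tall, cap 30 mm across from 86 to 98 mm height (can be gripped by the cap). Origin at the centre of its underside, z up.
- vial_blue: Sample vial with a blue cap, loose, 20 g; 23 mm across, 52 mm tall, its cap (20 mm across) above 42 mm. Origin at the centre of its underside, z up. It stands in the bay behind the bottles.
- vial_white: Sample vial with a white cap beside the blue-capped one in the bay, loose, 20 g, same size (23 mm across, 52 mm tall); origin at the centre of its underside. To be left where it stands.
- vial_carrier: Sample vial with a white cap in one pocket of the carrier (the one at y = -28 mm), loose, 20 g, same size (23 mm across, 52 mm tall); origin at the centre of its underside. To be left where it stands.

How it is judged:
On the way, in this order (a step that is already met when the one before it is completed fails the run):
1. both bottles stand upright on the black mat, let go (x of bottle_green in the frame of mat between -0.095 and 0.095 m and y of bottle_green in the frame of mat between -0.06 and 0.06 m and z of bottle_green in the frame of mat between -0.002 and 0.008 m and angle between each of bottle_green, bottle_red's own z axis and vertical below 0.1 rad and contact force between the fingers and bottle_green below 0.05 N and linear speed of each of bottle_green, bottle_red below 0.03 m/s and x of bottle_red in the frame of mat between -0.095 and 0.095 m and y of bottle_red in the frame of mat between -0.06 and 0.06 m and z of bottle_red in the frame of mat between -0.002 and 0.008 m and contact force between the fingers and bottle_red below 0.05 N), for 0.2 s.
2. the blue-capped vial stands in the empty pocket of the carrier, let go, while both bottles still stand on the mat (all of step 1 and x of vial_blue in the frame of carrier between -0.016 and 0.016 m and y of vial_blue in the frame of carrier between 0.012 and 0.044 m and z of vial_blue in the frame of carrier between 0.001 and 0.01 m and angle between vial_blue's own z axis and vertical below 0.15 rad and contact force between the fingers and vial_blue below 0.05 N and linear speed of vial_blue below 0.03 m/s), for 0.2 s.
At the end, for the whole second after the job is handed in: The blue-capped vial stands upright in the pocket of the carrier that was empty; each bottle stands upright within 15 mm of where it stood at the start; both white-capped vials stand within 15 mm of where they were; all is released and at rest (x of vial_blue in the frame of carrier between -0.016 and 0.016 m and y of vial_blue in the frame of carrier between 0.012 and 0.044 m and z of vial_blue in the frame of carrier between 0.001 and 0.01 m and angle between each of vial_blue, vial_white, vial_carrier's own z axis and vertical below 0.15 rad and contact force between the fingers and vial_blue below 0.05 N and linear speed of vial_blue below 0.03 m/s and distance of each of bottle_green, bottle_red, vial_white, vial_carrier from where it was at the start of the episode below 0.015 m and angle between each of bottle_green, bottle_red's own z axis and vertical below 0.1 rad and linear speed of each of bottle_green, bottle_red, vial_white, vial_carrier below 0.02 m/s and contact force between the fingers and bottle_green below 0.05 N and contact force between the fingers and bottle_red below 0.05 N); the robot touches nothing.
It fails at once if a bottle or a vial is tipped over (angle between any of bottle_green, bottle_red, vial_blue, vial_white, vial_carrier's own z axis and vertical above 0.7 rad).
It also fails if it takes over 122 s, if anything falls off the work surface, if the arm or the gripper's body presses on something with over 40 N, if the wrist force passes 120 N, or if a joint passes its speed limit or range.

## Working session

There is one attempt and no reset: what is moved stays moved. The work goes in short steps, Python scripts to look and compute and a tool call to move; the robot and the scene stay as the last step left them, time stands still between calls to the robot, and variables do not carry over. Pictures are saved under pics/ and viewed, at most 14 in all, crops included, and the job is handed in when it is done.

Besides the shell and the picture viewer there is one more tool, called after "Emit:" as name(argument=value, ...) on one line, values as JSON. arm_command: Moves the arm, as the interface text tells. Its arguments: {"type":"object","properties":{"plan":{"type":"array"},"squeeze":{"type":"number"}},"required":["plan"]}

```bash
mkdir -p pics; ls; python3 - <<'E'
from workcell import *
import cv2,numpy as np
s=get_state();print({k:np.round(v,3).tolist() for k,v in s.items()});print(pinch_z)
for n in("side","top"):
    p,d=camera(n);np.savez(f"{n}0.npz",p=p,d=d);cv2.imwrite(f"pics/{n}0.png",p[:,:,::-1]);c=calibration(n);print(n,{k:np.round(v,3).tolist() for k,v in c.items()})
E
```

```text
pics
{'time_s': 0.0, 'qpos': [1.044, 0.6, -0.003, 1.6, 0.002, 0.943, -0.08], 'joint_velocities': [0.001, -0.001, -0.0, 0.001, 0.0, -0.0, 0.001], 'tau': [0.003, -77.645, 1.566, -25.8, 0.012, 0.009, 0.0], 'position': [0.315, -0.652, 0.23], 'orientation': [-3.061, -0.7, 0.001], 'contact_force': [-0.249, -0.18, -0.237], 'wrist_torque': [0.022, -0.023, -0.05], 'grip_force': 0.0, 'grip_width': 1.001}
0.0187
side {'fx': 447.638, 'fy': 447.638, 'cx': 319.21, 'cy': 244.445, 'R': [[0.832, -0.554, -0.009], [-0.246, -0.355, -0.902], [0.497, 0.753, -0.432]], 't': [-0.451, 0.173, 0.6]}
top {'fx': 509.593, 'fy': 509.593, 'cx': 315.336, 'cy': 240.286, 'R': [[-0.027, -1.0, 0.008], [-0.985, 0.026, -0.173], [0.173, -0.012, -0.985]], 't': [0.008, 0.557, 1.145]}
```

View pics/top0.png

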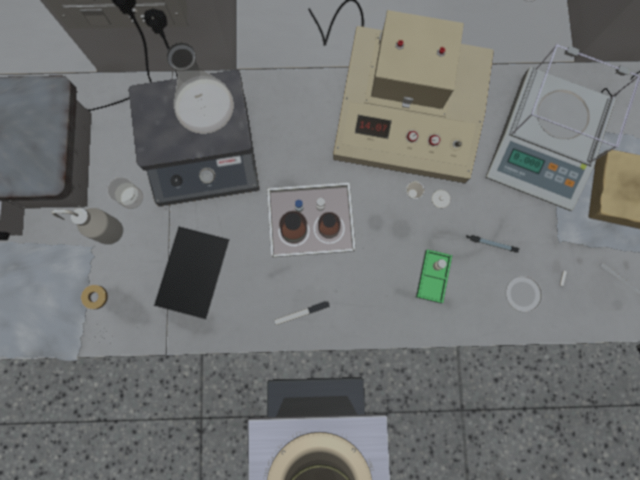

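View pics/side0.png

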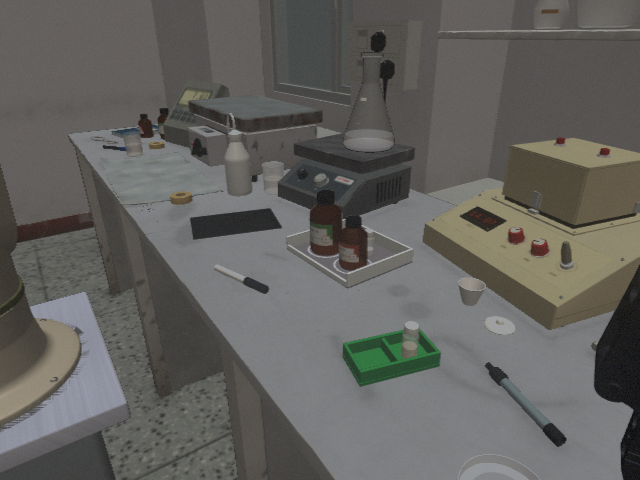

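The top view shows the bay at about (311,220), with the green-label bottle's cap near (292,225) and the red-label bottle's near (329,225). The blue vial is at (299,203) and the white one at (320,203). The mat is on the left at (192,273). The carrier is on the right at (434,277), and its empty pocket is the near one (432,289). The side view agrees: the green-label bottle's cap is at (325,198) and the red-label bottle's at (353,225).

```bash
cat > h.py <<'E'
import numpy as np,cv2
from workcell import *
def cal(n):
    c=calibration(n);return c,np.array(c["R"]),np.array(c["t"])
def ray(n,uv):
    c,R,t=cal(n);d=np.array([(uv[0]-c["cx"])/c["fx"],(uv[1]-c["cy"])/c["fy"],1]);return -R.T@t,R.T@d
def onplane(n,uv,z):
    o,d=ray(n,uv);return o+d*(z-o[2])/d[2]
def tri(uva,uvb,a="top",b="side"):
    (o1,d1),(o2,d2)=ray(a,uva),ray(b,uvb)
    s=np.linalg.lstsq(np.stack([d1,-d2],1),o2-o1,rcond=None)[0]
    p,q=o1+s[0]*d1,o2+s[1]*d2;return (p+q)/2,np.linalg.norm(p-q)
def cloud(n,D):
    c,R,t=cal(n);v,u=np.mgrid[:480,:640]
    P=np.stack([(u-c["cx"])/c["fx"]*D,(v-c["cy"])/c["fy"]*D,D],-1);return (P-t)@R
def blobs(m,amin=15):
    n,l,st,ce=cv2.connectedComponentsWithStats(m.astype(np.uint8));return [(st[i],ce[i],l==i) for i in range(1,n) if st[i,4]>=amin]
E
python3 - <<'E'
from h import *
np.set_printoptions(precision=4,suppress=True)
for n in("top","side"):
    f=np.load(n+"0.npz");p,D=f["p"],f["d"];W=cloud(n,D)
    h=cv2.cvtColor(p,cv2.COLOR_RGB2HSV);H,S,V=[h[...,i].astype(int) for i in range(3)]
    # blobs by color and height
    bench=(W[...,0]>.35)&(W[...,0]<.85)&(W[...,1]>-.35)&(W[...,1]<.4)&(D>0)
    for nm,m in [("green",(H>45)&(H<75)&(S>150)&bench),("blue",(H>105)&(H<130)&(S>100)&bench),("black",(V<60)&bench),("tall",bench&(W[...,2]>.08)),("mid",bench&(W[...,2]>.04)&(V>130))]:
        for st,ce,mm in blobs(m):
            Z=W[mm];zt=np.percentile(Z[:,2],95);top=Z[Z[:,2]>zt-.006]
            print(n,nm,st,ce,"ztop",round(zt,4),"mid",(top[:,:2].max(0)+top[:,:2].min(0))/2,"ext",np.ptp(top[:,:2],axis=0))
            if n=="top" and nm in("green",) or (n=="top" and nm=="black" and st[4]>1000):
                c=max(cv2.findContours(mm.astype(np.uint8),0,2)[0],key=cv2.contourArea)
                z={"green":.024,"black":.003}[nm]
                P=np.array([onplane(n,q[0],z)[:2] for q in c],np.float32);print("   rect",cv2.minAreaRect(P*1000))
f=np.load("top0.npz");cv2.imwrite("pics/c1.png",cv2.resize(f["p"][170:320,255:455,::-1],(800,600),interpolation=cv2.INTER_CUBIC))
f=np.load("side0.npz");cv2.imwrite("pics/c2.png",cv2.resize(f["p"][180:285,280:420,::-1],(800,600),interpolation=cv2.INTER_CUBIC))
E
```

```text
top blue [296 201   6   6  30] [298.3667 203.3667] ztop 0.0593 mid [0.6443 0.03  ] ext [0.014 0.012]
top black [356 116  34  21 374] [372.5749 126.2674] ztop 0.0919 mid [ 0.8261 -0.1505] ext [0.0373 0.0758]
top black [142 147 111  23 444] [195.0338 159.8784] ztop 0.1437 mid [0.7331 0.2526] ext [0.0357 0.2395]
top black [170 174  13  12 107] [175.9907 179.8692] ztop 0.0942 mid [0.698 0.311] ext [0.0217 0.0208]
top black [157 187 102  19 269] [205.5725 196.487 ] ztop 0.0481 mid [0.6733 0.2473] ext [0.0328 0.238 ]
top black [281 212  24  18 276] [292.0942 219.9529] ztop 0.1313 mid [0.5882 0.0426] ext [0.0335 0.0332]
top black [320 213  19  14 161] [328.882  219.3354] ztop 0.1049 mid [ 0.5934 -0.0388] ext [0.028  0.0272]
top black [ 155  228   73   90 4190] [191.3921 272.5518] ztop 0.0067 mid [0.4956 0.2911] ext [0.2163 0.1687]
   rect ((495.91094970703125, 291.6548767089844), (125.38019561767578, 195.19747924804688), 74.126708984375)
top black [310 303  18   9  71] [318.1127 306.6338] ztop 0.0185 mid [ 0.4032 -0.0108] ext [0.0179 0.0404]
top tall [ 131   56  123  131 9310] [191.5356 131
[... 2523 characters left out ...]
 [353.2311 222.7437] ztop 0.101 mid [ 0.5917 -0.0398] ext [0.0274 0.0281]
side mid [358 138  22   4  40] [369.575 138.825] ztop 0.1779 mid [0.8129 0.1909] ext [0.0387 0.0326]
side mid [336 176  17   8  67] [343.6567 179.7015] ztop 0.089 mid [0.7422 0.1906] ext [0.0168 0.0495]
side mid [ 428  202  173   93 5954] [514.0343 245.6068] ztop 0.0991 mid [ 0.8093 -0.2507] ext [0.0813 0.1981]
side mid [538 217  44  17 133] [561.7895 226.2331] ztop 0.1096 mid [ 0.8395 -0.2805] ext [0.0205 0.0784]
side mid [366 229   9   4  27] [369.6667 230.3333] ztop 0.0554 mid [ 0.6465 -0.022 ] ext [0.0148 0.0157]
side mid [405 321  14   9  98] [411.6429 324.9082] ztop 0.057 mid [ 0.4929 -0.2985] ext [0.0186 0.0182]
```

View pics/c1.png

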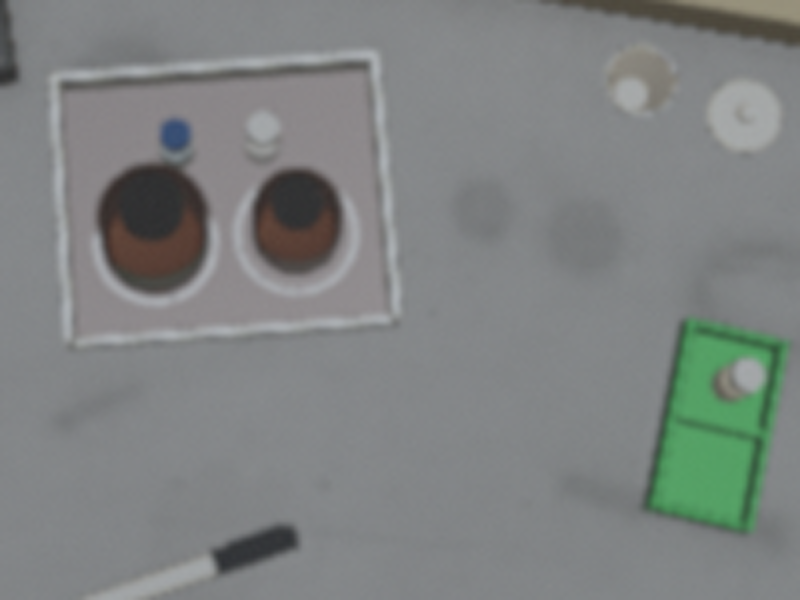

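View pics/c2.png

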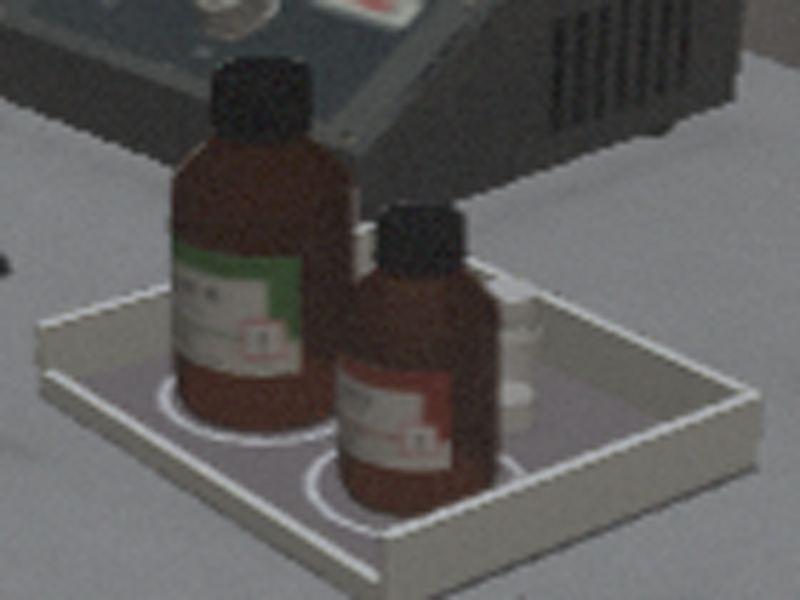

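The crops show the bay turned only about 2–3° from world axes. The caps are 33–35 mm and 28 mm across, and the shoulders slope away just under them. The blue vial's cap is clear at crop (175,135). The carrier's empty pocket is the near one, at crop (705,475).

```bash
cat >> h.py <<'E'
def mv(x,y,z,yaw=np.pi/2):
    s=get_state();R=cv2.Rodrigues(np.array(s["orientation"],float))[0];p=np.array(s["position"])
    y0=np.arctan2(R[1,0],R[0,0]);t=R.T@(np.array([x,y,z])-p)*100
    print("t",round(s["time_s"],2),"p",np.round(p,4),"yaw",round(y0,3),"q7",round(s["qpos"][6],2),"MOVE",np.round(t,2),"turn",round(-(yaw-y0),3),"grip",round(s["grip_width"],3),round(s["grip_force"],1))
E
python3 - <<'E'
from h import *
f=np.load("top0.npz");p=f["p"];h=cv2.cvtColor(p,cv2.COLOR_RGB2HSV);H,S,V=[h[...,i].astype(int) for i in range(3)]
m=(H>45)&(H<80)&(S>90);m[:, :400]=0
c=max(cv2.findContours(m.astype(np.uint8),0,2)[0],key=cv2.contourArea)
hl=cv2.convexHull(c)
for z in(.0,.024): 
    P=np.array([onplane("top",q[0],z)[:2] for q in hl],np.float32);print("carrier",z,cv2.minAreaRect(P*1000),cv2.boxPoints(cv2.minAreaRect(P*1000)).round())
f=np.load("side0.npz")
h=cv2.cvtColor(f["p"],cv2.COLOR_RGB2HSV);m=(h[...,0]>45)&(h[...,0]<80)&(h[...,1]>90);m[:300]=0
c=max(cv2.findContours(m.astype(np.uint8),0,2)[0],key=cv2.contourArea)
W=cloud("side",f["d"]);top=W[m];
top=top[top[:,2]>.016];print("side rim",cv2.minAreaRect((top[:,:2]*1000).astype(np.float32)),np.percentile(top[:,2],95))
mv(.587,.0415,.25)
E
```

```text
carrier 0.0 ((471.422119140625, -291.9976501464844), (63.01717758178711, 117.85761260986328), 75.17192840576172) [[ 406. -307.]
 [ 520. -338.]
 [ 536. -277.]
 [ 423. -246.]]
carrier 0.024 ((469.05072021484375, -286.1260986328125), (61.781219482421875, 115.54613494873047), 75.17192840576172) [[ 405. -301.]
 [ 517. -331.]
 [ 533. -271.]
 [ 421. -241.]]
side rim ((332.4090881347656, -465.7352294921875), (534.7427978515625, 128.26695251464844), 52.963584899902344) 0.023755205332674462
t 0.1 p [ 0.315  -0.6525  0.2305] yaw 0.45 q7 -0.08 MOVE [ 54.67 -50.67  -1.89] turn -1.121 grip 1.001 0.0
```

Units first: shifts go in shares of 60 cm and turns go in shares of 2 rad. So 54.7 cm / 60 = 0.9117, -50.7 cm / 60 = -0.845, -1.12 rad / 2 = -0.56.

Emit:
arm_command(plan=[[0.9117,-0.845,-0.0317,-0.56,0.6],[0.9117,-0.845,-0.0317,-0.56,0.6],[0.9117,-0.845,-0.0317,-0.56,0.6],[0.9117,-0.845,-0.0317,-0.56,0.6],[0.9117,-0.845,-0.0317,-0.56,0.6],[0.9117,-0.845,-0.0317,-0.56,0.6],[0.9117,-0.845,-0.0317,-0.56,0.6],[0.9117,-0.845,-0.0317,-0.56,0.6],[0.9117,-0.845,-0.0317,-0.56,0.6],[0.9117,-0.845,-0.0317,-0.56,0.6],[0.9117,-0.845,-0.0317,-0.56,0.6],[0.9117,-0.845,-0.0317,-0.56,0.6]], squeeze=40)

```text
time_s: 1.3
position: [0.5343, -0.0926, 0.2465]
orientation: [-2.223, -2.22, 0.0]
contact_force: [1.7, -0.4, 0.1]
grip_width: 0.797
grip_force: 0.0
```

```bash
python3 -c "
from h import *
mv(.587,.0415,.2)"
```

```text
t 1.3 p [ 0.5343 -0.0926  0.2465] yaw 1.57 q7 -0.15 MOVE [13.42  5.25  4.65] turn -0.001 grip 0.797 0.0
```

Converted, 13.4 cm / 60 = 0.2233, 5.3 cm / 60 = 0.0883.

Emit:
arm_command(plan=[[0.2233,0.0883,0,0,0.5],[0.2233,0.0883,0,0,0.5],[0.2233,0.0883,0,0,0.5],[0.2233,0.0883,0,0,0.5],[0.2233,0.0883,0,0,0.5],[0.2233,0.0883,0,0,0.5]])

```text
time_s: 1.9
position: [0.5867, 0.0382, 0.2461]
orientation: [-2.224, -2.219, 0.002]
contact_force: [-0.9, -0.9, -0.1]
grip_width: 0.751
grip_force: 0.0
```

```bash
python3 -c "
from h import *
mv(.587,.0415,.105)
s=get_state();c=calibration('wrist');p,d=camera('wrist');np.savez('w0.npz',p=p,d=d,R=c['R'],t=c['t'])
print({k:np.round(v,3).tolist() for k,v in c.items()})
cv2.imwrite('pics/w0.png',p[:,:,::-1])"
```

```text
t 1.9 p [0.5867 0.0382 0.2461] yaw 1.569 q7 -0.39 MOVE [ 0.35  0.05 14.11] turn -0.002 grip 0.751 0.0
{'fx': 371.648, 'fy': 371.648, 'cx': 325.717, 'cy': 243.461, 'R': [[1.0, -0.002, -0.0], [-0.002, -0.965, 0.262], [-0.001, -0.262, -0.965]], 't': [-0.587, 0.001, 0.403]}
```

View pics/w0.png

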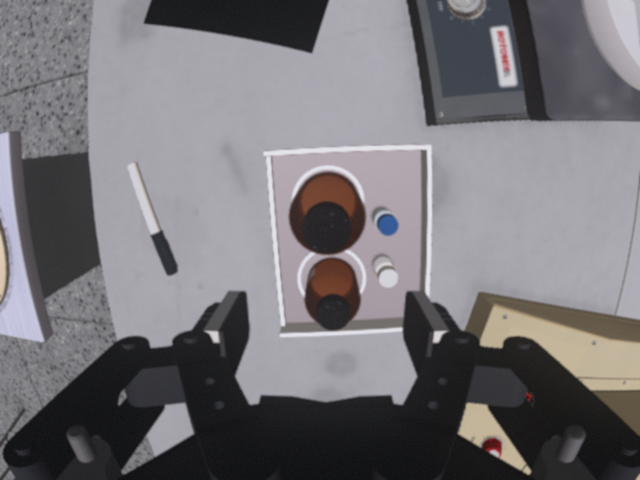

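The wrist view has +x to the right and +y up. The green-label bottle's cap is at (330,228), the red's at (334,310), the blue vial's cap at (387,223) and the white one's at (386,272). I'll cross-check these against the fixed cameras with rays.

```bash
cat >> h.py <<'E'
def wray(c,uv):
    R,t=np.array(c["R"]),np.array(c["t"]);a=np.array([uv[0]-371*0-c["cx"],uv[1]-c["cy"]]);r=np.hypot(*a);th=r/c["fx"]
    d=np.r_[a/max(r,1e-9)*np.sin(th),np.cos(th)];return -R.T@t,R.T@d
def wplane(c,uv,z):
    o,d=wray(c,uv);return o+d*(z-o[2])/d[2]
E
python3 - <<'E'
from h import *
f=np.load("w0.npz");c=calibration("wrist");c=dict(c,R=f["R"],t=f["t"]);p=f["p"]
h=cv2.cvtColor(p,cv2.COLOR_RGB2HSV);V=h[...,2]
roi=np.zeros(V.shape,bool);roi[150:330,270:430]=1
for st,ce,m in blobs((V<50)&roi,80)+blobs((h[...,0]>100)&(h[...,0]<130)&(h[...,1]>110)&roi,60):
    u=(st[0]+st[2]/2-.5,st[1]+st[3]/2-.5);print(st,ce.round(1),[wplane(c,u,z).round(4)[:2] for z in(.129,.102,.056)])
E
```

```text
[ 302  203   49   50 1902] [326.4 227.7] [array([0.5873, 0.0461]), array([0.5873, 0.04  ]), array([0.5873, 0.0296])]
[404 293  26  37 616] [414.3 315.4] [array([ 0.6583, -0.0209]), array([ 0.6657, -0.0339]), array([ 0.6783, -0.0562])]
[316 295  35  34 937] [332.6 311.5] [array([ 0.5926, -0.02  ]), array([ 0.5931, -0.033 ]), array([ 0.5941, -0.0551])]
[378 215  20  20 298] [387.3 224.5] [array([0.6316, 0.0483]), array([0.6362, 0.0425]), array([0.6441, 0.0325])]
```

Converted, 9.4 cm / 60 = 0.1567, 4.7 cm / 60 = 0.0783.

Emit:
arm_command(plan=[[0.0033,0,0.0783,0,0.5],[0.005,0,0.1567,0,0.5],[0.005,0,0.1567,0,0.5]])

```text
time_s: 2.25
position: [0.5837, 0.0403, 0.1479]
orientation: [-2.221, -2.215, 0.012]
contact_force: [-0.3, -0.1, 0.2]
grip_width: 0.751
grip_force: 0.0
```

Converted, 4.2 cm / 60 = 0.07, 0.1 cm / 60 = 0.0017.

Emit:
arm_command(plan=[[0.0017,0.0017,0.07,0,0.5],[0.0017,0.0017,0.07,0,0.5],[0.0017,0.0017,0.07,0,0.5],[0.0017,0.0017,0.07,0,0.5]])

```text
time_s: 2.65
position: [0.5893, 0.0432, 0.113]
orientation: [2.222, 2.218, 0.003]
contact_force: [1.1, -0.5, -0.8]
grip_width: 0.75
grip_force: 0.0
```

```bash
python3 -c "
from h import *
mv(.587,.0425,.105);p,d=camera('side');cv2.imwrite('pics/s1.png',cv2.resize(p[100:310,220:500,::-1],(800,600)))"
```

```text
t 2.65 p [0.5893 0.0432 0.113 ] yaw 1.569 q7 -0.5 MOVE [-0.08 -0.23  0.8 ] turn -0.002 grip 0.75 0.0
```

View pics/s1.png

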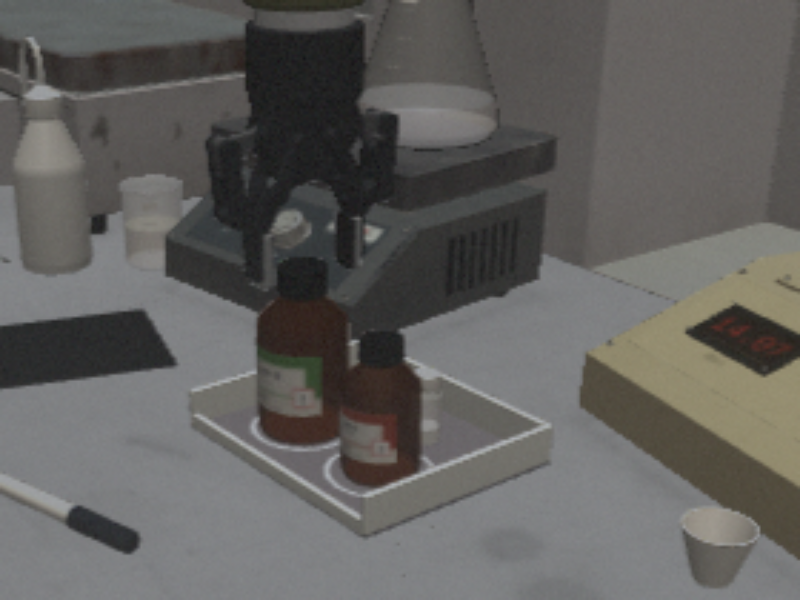

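The open fingers straddle the green-label bottle's cap, at crop (262,258) and (350,240), and have not gone far enough down yet. I'll descend the last bit, close on the cap and lift.

Converted, 0.8 cm / 60 = 0.0133, -0.2 cm / 60 = -0.0033.

Emit:
arm_command(plan=[[-0.0017,-0.0033,0.0133,0,0.5],[-0.0017,-0.0033,0.0133,0,0.5],[-0.0017,-0.0033,0.0133,0,-0.6],[-0.0017,-0.0033,0.0133,0,-0.6],[-0.0017,-0.0033,0.0133,0,-0.6],[-0.0017,-0.0033,0.0133,0,-0.6],[-0.0017,-0.0033,0.0133,0,-0.6],[-0.0017,-0.0033,0.0133,0,-0.6],[-0.0017,-0.0033,0.0133,0,-0.6],[-0.0017,-0.0033,0.0133,0,-0.6]], squeeze=40)

```text
time_s: 3.7
position: [0.5874, 0.0426, 0.1032]
orientation: [2.222, 2.219, 0.003]
contact_force: [2.7, -0.8, 6.2]
grip_width: 0.414
grip_force: 36.5
```

```bash
python3 -c "
from h import *
mv(.587,.0425,.105);print(get_state()['contact_force'])"
```

```text
t 3.7 p [0.5874 0.0426 0.1032] yaw 1.57 q7 -0.51 MOVE [-0.01 -0.04 -0.18] turn -0.001 grip 0.414 36.5
[ 2.69157718 -0.76418506  6.18403465]
```

Converted, -8 cm / 60 = -0.1333, -5.5 cm / 60 = -0.0917.

Emit:
arm_command(plan=[[0,0,-0.0167,0,-0.6],[0,0,-0.05,0,-0.6],[0,0,-0.0917,0,-0.6],[0,0,-0.1333,0,-0.6],[0,0,-0.1333,0,-0.6],[0,0,-0.1333,0,-0.6]])

```text
time_s: 4.3
position: [0.5857, 0.0423, 0.1828]
orientation: [2.223, 2.22, -0.0]
contact_force: [-0.4, 1.0, -0.7]
grip_width: 0.399
grip_force: 42.7
```

```bash
python3 -c "
from h import *
mv(.544,.277,.183);print(get_state()['contact_force'])"
```

```text
t 4.3 p [0.5857 0.0423 0.1828] yaw 1.57 q7 -0.45 MOVE [23.46 -4.2  -0.03] turn -0.001 grip 0.399 42.7
[-0.43440012  0.97674632 -0.67525009]
```

Converted, 23.5 cm / 60 = 0.3917, -4.2 cm / 60 = -0.07.

Emit:
arm_command(plan=[[0.05,-0.0083,0,0,-0.6],[0.1,-0.0167,0,0,-0.6],[0.1583,-0.0283,0,0,-0.6],[0.2167,-0.0383,0,0,-0.6],[0.2833,-0.05,0,0,-0.6],[0.3417,-0.0617,0,0,-0.6],[0.3917,-0.07,0,0,-0.6],[0.3917,-0.07,0,0,-0.6],[0.3917,-0.07,0,0,-0.6]])

```text
time_s: 5.2
position: [0.5433, 0.2778, 0.1811]
orientation: [-2.22, -2.222, 0.004]
contact_force: [-0.1, -1.1, -1.6]
grip_width: 0.404
grip_force: 41.5
```

```bash
python3 -c "
from h import *
mv(.544,.277,.105);print(get_state()['contact_force']);p,d=camera('side');cv2.imwrite('pics/s2.png',cv2.resize(p[70:280,160:440,::-1],(800,600)))"
```

```text
t 5.2 p [0.5433 0.2778 0.1811] yaw 1.572 q7 -0.83 MOVE [-0.07  0.09  7.61] turn 0.001 grip 0.404 41.5
[-0.05945384 -1.06022332 -1.56476541]
```

View pics/s2.png

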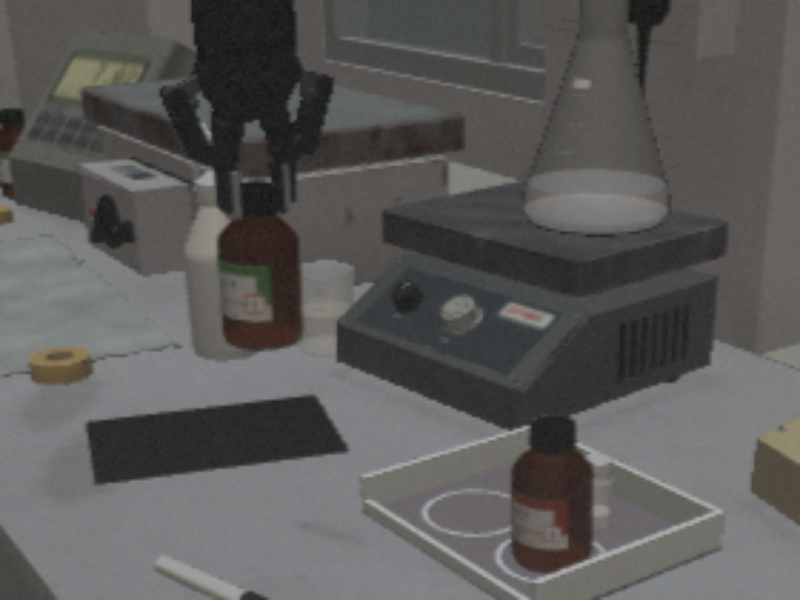

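The green-label bottle hangs upright from its cap, crop (260,270), above the mat. I'll lower it.

Converted, 7.5 cm / 60 = 0.125, 7.4 cm / 60 = 0.1233.

Emit:
arm_command(plan=[[-0.0017,0.0017,0.0417,0,-0.6],[-0.0017,0.0017,0.0833,0,-0.6],[-0.0017,0.0017,0.1083,0,-0.6],[-0.0017,0.0017,0.12,0,-0.6],[-0.0017,0.0017,0.1233,0,-0.6],[-0.0017,0.0017,0.125,0,-0.6],[-0.0017,0.0017,0.125,0,-0.6]])

```text
time_s: 5.95
position: [0.5458, 0.2767, 0.1082]
orientation: [2.222, 2.22, 0.002]
contact_force: [0.6, -0.6, -1.7]
grip_width: 0.402
grip_force: 41.7
```

```bash
python3 -c "
from h import *
mv(.544,.277,.1025);print(get_state()['contact_force'])"
```

```text
t 5.95 p [0.5458 0.2767 0.1082] yaw 1.57 q7 -0.88 MOVE [ 0.03 -0.18  0.57] turn -0.001 grip 0.402 41.7
[ 0.5559893  -0.60036467 -1.6669721 ]
```

Converted, 0.4 cm / 60 = 0.0067, 0.3 cm / 60 = 0.005.

Emit:
arm_command(plan=[[0,0,0.005,0,-0.6],[0,0,0.0067,0,-0.6],[0,0,0.0067,0,-0.6],[0,0,0.0067,0,-0.6]])

```text
time_s: 6.35
position: [0.5457, 0.2768, 0.104]
orientation: [2.222, 2.22, 0.001]
contact_force: [0.3, -0.2, 3.2]
grip_width: 0.403
grip_force: 42.5
```

Converted, -12 cm / 60 = -0.2, -8 cm / 60 = -0.1333.

Emit:
arm_command(plan=[[0,0,0,0,0.3],[0,0,0,0,0.3],[0,0,0,0,0.3],[0,0,0,0,0.3],[0,0,-0.05,0,0.3],[0,0,-0.1333,0,0.3],[0,0,-0.2,0,0.3],[0,0,-0.2,0,0.3]])

```text
time_s: 7.15
position: [0.5476, 0.2782, 0.229]
orientation: [2.221, 2.218, 0.013]
contact_force: [0.2, 0.1, -0.2]
grip_width: 0.649
grip_force: 0.0
```

```bash
python3 -c "
from h import *
mv(.593,-.038,.2)
p,d=camera('side');W=cloud('side',d);m=(W[...,2]>.115)&(W[...,1]<.32)&(W[...,1]>.22)&(W[...,0]<.6)&(W[...,0]>.48)&(W[...,2]<.145);Z=W[m];print(len(Z),Z.max(0),Z.min(0))"
```

```text
t 7.15 p [0.5476 0.2782 0.229 ] yaw 1.57 q7 -0.8 MOVE [-31.63   4.56   2.8 ] turn -0.001 grip 0.649 0.0
125 [0.55940779 0.29129523 0.12709761] [0.52311155 0.25499118 0.11512103]
```

Converted, -31.6 cm / 60 = -0.5267, 5 cm / 60 = 0.0833.

Emit:
arm_command(plan=[[-0.5267,0.0767,0.0833,0,0.3],[-0.5267,0.0767,0.0833,0,0.3],[-0.5267,0.0767,0.0833,0,0.3],[-0.5267,0.0767,0.0833,0,0.3],[-0.5267,0.0767,0.0833,0,0.3],[-0.5267,0.0767,0.0833,0,0.3],[-0.5267,0.0767,0.0833,0,0.3],[-0.5267,0.0767,0.0833,0,0.3],[-0.5267,0.0767,0.0833,0,0.3],[-0.5267,0.0767,0.0833,0,0.3]])

```text
time_s: 8.2
position: [0.5908, -0.0378, 0.1731]
orientation: [-2.219, -2.222, -0.0]
contact_force: [-0.1, 0.3, 0.9]
grip_width: 0.653
grip_force: 0.0
```

```bash
python3 -c "
from h import *
mv(.5925,-.0385,.080)"
```

```text
t 8.2 p [ 0.5908 -0.0378  0.1731] yaw 1.572 q7 -0.31 MOVE [-0.08  0.18  9.31] turn 0.001 grip 0.653 0.0
```

Converted, 9.2 cm / 60 = 0.1533, 9 cm / 60 = 0.15.

Emit:
arm_command(plan=[[-0.0017,0.0017,0.0667,0,0.3],[-0.0017,0.0017,0.1167,0,0.3],[-0.0017,0.0017,0.15,0,0.3],[-0.0017,0.0017,0.1533,0,0.3],[-0.0017,0.0017,0.1533,0,0.3],[-0.0017,0.0017,0.1533,0,0.3]])

```text
time_s: 8.8
position: [0.5928, -0.0396, 0.0827]
orientation: [2.221, 2.221, 0.002]
contact_force: [-0.2, 0.3, 0.0]
grip_width: 0.648
grip_force: 0.0
```

```bash
python3 -c "
from h import *
mv(.5925,-.0385,.080);print(get_state()['contact_force'])"
```

```text
t 8.8 p [ 0.5928 -0.0396  0.0827] yaw 1.571 q7 -0.38 MOVE [ 0.11 -0.03  0.27] turn 0.0 grip 0.648 0.0
[-0.18244259  0.30020489  0.02062764]
```

Converted, 0.2 cm / 60 = 0.0033, 0.1 cm / 60 = 0.0017.

Emit:
arm_command(plan=[[0.0017,0,0.0033,0,0.3],[0.0017,0,0.0033,0,-0.7],[0.0017,0,0.0033,0,-0.7],[0.0017,0,0.0033,0,-0.7],[0.0017,0,0.0033,0,-0.7],[0.0017,0,0.0033,0,-0.7],[0.0017,0,0.0033,0,-0.7],[0.0017,0,0.0033,0,-0.7],[0.0017,0,0.0033,0,-0.7]])

```text
time_s: 9.7
position: [0.5926, -0.0395, 0.0802]
orientation: [2.222, 2.22, 0.001]
contact_force: [-0.2, -0.4, 7.2]
grip_width: 0.36
grip_force: 33.9
```

```bash
python3 -c "
from h import *
mv(.5925,-.0385,.080);print(get_state()['contact_force'])"
```

```text
t 9.7 p [ 0.5926 -0.0395  0.0802] yaw 1.57 q7 -0.38 MOVE [ 0.1  -0.01  0.02] turn -0.001 grip 0.36 33.9
[-0.21907527 -0.44238537  7.1924555 ]
```

Converted, -8 cm / 60 = -0.1333, -5.5 cm / 60 = -0.0917.

Emit:
arm_command(plan=[[0,0,-0.0167,0,-0.7],[0,0,-0.05,0,-0.7],[0,0,-0.0917,0,-0.7],[0,0,-0.1333,0,-0.7],[0,0,-0.1333,0,-0.7]])

```text
time_s: 10.2
position: [0.5936, -0.0396, 0.1629]
orientation: [2.221, 2.217, 0.005]
contact_force: [0.9, 0.7, -1.2]
grip_width: 0.323
grip_force: 44.6
```

```bash
python3 -c "
from h import *
mv(.445,.306,.16);print(get_state()['contact_force'])"
```

```text
t 10.2 p [ 0.5936 -0.0396  0.1629] yaw 1.569 q7 -0.32 MOVE [ 34.54 -14.91   0.22] turn -0.001 grip 0.323 44.6
[ 0.91179862  0.65466862 -1.22452174]
```

Converted, 34.5 cm / 60 = 0.575, 31 cm / 60 = 0.5167.

Emit:
arm_command(plan=[[0.05,-0.0217,0,0,-0.7],[0.1167,-0.05,0,0,-0.7],[0.1833,-0.0783,0,0,-0.7],[0.25,-0.1083,0,0,-0.7],[0.3167,-0.1367,0,0,-0.7],[0.3833,-0.165,0,0,-0.7],[0.45,-0.195,0,0,-0.7],[0.5167,-0.2233,0,0,-0.7],[0.575,-0.2483,0,0,-0.7],[0.575,-0.2483,0,0,-0.7],[0.575,-0.2483,0,0,-0.7]])

```text
time_s: 11.3
position: [0.4425, 0.3061, 0.159]
orientation: [-2.22, -2.223, 0.002]
contact_force: [1.2, -1.2, -2.3]
grip_width: 0.325
grip_force: 42.4
```

```bash
python3 -c "
from h import *
mv(.445,.306,.08);print(get_state()['contact_force']);p,d=camera('side');cv2.imwrite('pics/s3.png',cv2.resize(p[70:280,160:440,::-1],(800,600)))"
```

```text
t 11.3 p [0.4425 0.3061 0.159 ] yaw 1.572 q7 -0.99 MOVE [-0.01  0.25  7.9 ] turn 0.001 grip 0.325 42.4
[ 1.18747545 -1.23793783 -2.2993018 ]
```

View pics/s3.png

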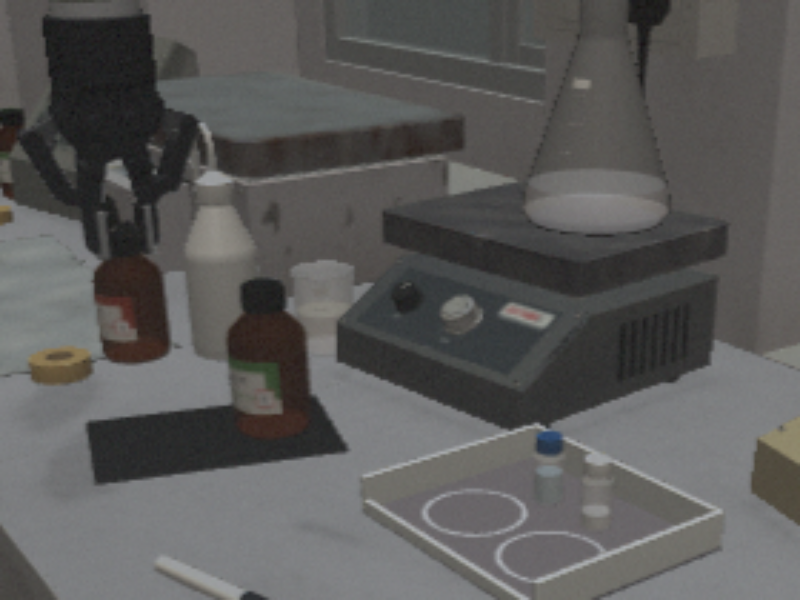

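The red-label bottle hangs upright at crop (130,305). The green-label one stands on the mat at (268,360), and the blue vial is now clear at (550,465). I'll lower the red-label bottle gently.

Emit:
arm_command(plan=[[0,0.0033,0.0417,0,-0.7],[0,0.0033,0.0833,0,-0.7],[0,0.0033,0.1083,0,-0.7],[0,0.0033,0.1167,0,-0.7],[0,0.0033,0.1233,0,-0.7],[0,0.0033,0.1233,0,-0.7],[0,0.0033,0.1233,0,-0.7]])

```text
time_s: 12.05
position: [0.4459, 0.3056, 0.0862]
orientation: [2.223, 2.22, 0.001]
contact_force: [0.1, 0.8, -0.7]
grip_width: 0.325
grip_force: 42.6
```

Converted, 0.4 cm / 60 = 0.0067, 0.3 cm / 60 = 0.005.

Emit:
arm_command(plan=[[0,0,0.005,0,-0.7],[0,0,0.0067,0,-0.7],[0,0,0.0067,0,-0.7]])

```text
time_s: 12.35
position: [0.4459, 0.3065, 0.0822]
orientation: [-2.222, -2.221, -0.003]
contact_force: [0.2, 0.6, 4.3]
grip_width: 0.326
grip_force: 43.7
```

Converted, -12 cm / 60 = -0.2, -8 cm / 60 = -0.1333.

Emit:
arm_command(plan=[[0,0,0,0,0.3],[0,0,0,0,0.3],[0,0,0,0,0.3],[0,0,0,0,0.3],[0,0,-0.05,0,0.3],[0,0,-0.1333,0,0.1],[0,0,-0.2,0,0.1],[0,0,-0.2,0,0.1]])

```text
time_s: 13.15
position: [0.4473, 0.3072, 0.2065]
orientation: [2.222, 2.219, 0.012]
contact_force: [-0.2, 0.5, -0.5]
grip_width: 0.551
grip_force: 0.0
```

```bash
python3 - <<'E'
from h import *
np.set_printoptions(precision=4,suppress=True)
mv(.645,.031,.2)
for n in("side","top"):
    p,d=camera(n);np.savez(n+"1.npz",p=p,d=d);W=cloud(n,d);h=cv2.cvtColor(p,cv2.COLOR_RGB2HSV)
    H,S,V=[h[...,i].astype(int) for i in range(3)]
    on=(W[...,2]>.04)&(W[...,1]<.37)&(W[...,1]>.2)&(W[...,0]<.62)&(W[...,0]>.39)&(W[...,2]<.14)&(d>0)
    bay=(W[...,0]>.6)&(W[...,0]<.7)&(W[...,1]>-.06)&(W[...,1]<.06)&(W[...,2]>.045)&(W[...,2]<.07)
    car=(W[...,0]>.4)&(W[...,0]<.6)&(W[...,1]>-.36)&(W[...,1]<-.2)&(W[...,2]>.045)&(W[...,2]<.08)
    for nm,m in(("bottle",on),("bay",bay),("car",car)):
        for st,ce,mm in blobs(m):
            Z=W[mm];zt=np.percentile(Z[:,2],96);t=Z[Z[:,2]>zt-.008]
            print(n,nm,st,ce,zt,(t.max(0)+t.min(0))[:2]/2)
    if n=="top":
        # carrier floors: pocket centre from green, rim rays
        m=(H>45)&(H<80)&(S>90);m[:,:400]=0
        print("car px",[x[0] for x in blobs(m)])
E
```

```text
t 13.15 p [0.4473 0.3072 0.2065] yaw 1.569 q7 -0.96 MOVE [-27.6   19.81   0.64] turn -0.001 grip 0.551 0.0
side bottle [240 167  29  43 950] [253.2547 190.0611] 0.12600472016568867 [0.5405 0.2747]
side bottle [198 183  26  31 582] [210.0172 199.5241] 0.09892607569371012 [0.4458 0.3062]
side bay [348 221   9   8  67] [352.0448 224.4478] 0.055827422085252834 [0.6428 0.0284]
side bay [365 229  10   9  70] [369.2    232.4857] 0.05576641553350915 [ 0.6448 -0.023 ]
side car [404 321  15  16 195] [411.2    328.1487] 0.05710138537511261 [ 0.4918 -0.2992]
top bottle [176 233  33  31 757] [191.7992 247.7213] 0.12935528319395925 [0.543  0.2762]
top bottle [167 278  27  25 464] [180.3017 289.5151] 0.10231331822128234 [0.4475 0.3065]
top bay [317 198   8   9  59] [320.5254 201.9322] 0.05967393045356629 [ 0.6474 -0.0219]
top bay [295 200   8   9  59] [298.4915 203.661 ] 0.06080541060168892 [0.6445 0.03  ]
top car [436 260  11   9  67] [441.2388 263.6119] 0.06020109482156061 [ 0.4933 -0.2975]
car px [array([ 417,  250,   35,   52, 1133], dtype=int32)]
```

Converted, -27.8 cm / 60 = -0.4633, 19.7 cm / 60 = 0.3283.

Emit:
arm_command(plan=[[-0.4633,0.3283,0.0333,0,0.0],[-0.4633,0.3283,0.0333,0,0.0],[-0.4633,0.3283,0.0333,0,0.0],[-0.4633,0.3283,0.0333,0,0.0],[-0.4633,0.3283,0.0333,0,0.0],[-0.4633,0.3283,0.0833,0,0.0],[-0.4633,0.3283,0.1333,0,0.0],[-0.4633,0.3283,0.1333,0,0.0],[-0.4633,0.3283,0.1333,0,0.0],[-0.4633,0.3283,0.1333,0,0.0]])

```text
time_s: 14.25
position: [0.6412, 0.0292, 0.1211]
orientation: [-2.219, -2.221, 0.001]
contact_force: [1.0, 0.6, 0.3]
grip_width: 0.502
grip_force: 0.0
```

```bash
python3 - <<'E'
from h import *
mv(.644,.0295,.030)
c=calibration("wrist");p,d=camera("wrist");h=cv2.cvtColor(p,cv2.COLOR_RGB2HSV)
for st,ce,m in blobs((h[...,0]>100)&(h[...,0]<130)&(h[...,1]>110),60):
    print(st,ce,wplane(c,ce,.056))
E
```

```text
t 14.25 p [0.6412 0.0292 0.1211] yaw 1.571 q7 -0.42 MOVE [0.02 0.29 9.11] turn 0.001 grip 0.502 0.0
[316 239  31  32 782] [330.85549872 254.48721228] [0.64459901 0.03293834 0.056     ]
```

Emit:
arm_command(plan=[[0.0017,0.0033,0.0667,0,0.0],[0.0017,0.0033,0.1167,0,0.0],[0.0017,0.0033,0.1433,0,0.0],[0.0017,0.0033,0.1467,0,0.0],[0.0017,0.0033,0.1467,0,0.0],[0.0017,0.0033,0.1467,0,0.0]])

```text
time_s: 14.9
position: [0.6451, 0.029, 0.0352]
orientation: [2.221, 2.22, 0.003]
contact_force: [-0.3, 0.8, -0.6]
grip_width: 0.5
grip_force: 0.0
```

```bash
python3 - <<'E'
from h import *
mv(.644,.0305,.030)
p,d=camera("side");cv2.imwrite("pics/s4.png",cv2.resize(p[130:265,270:450,::-1],(800,600),interpolation=cv2.INTER_CUBIC))
E
```

```text
t 14.9 p [0.6451 0.029  0.0352] yaw 1.57 q7 -0.47 MOVE [ 0.15 -0.11  0.52] turn -0.001 grip 0.5 0.0
```

View pics/s4.png

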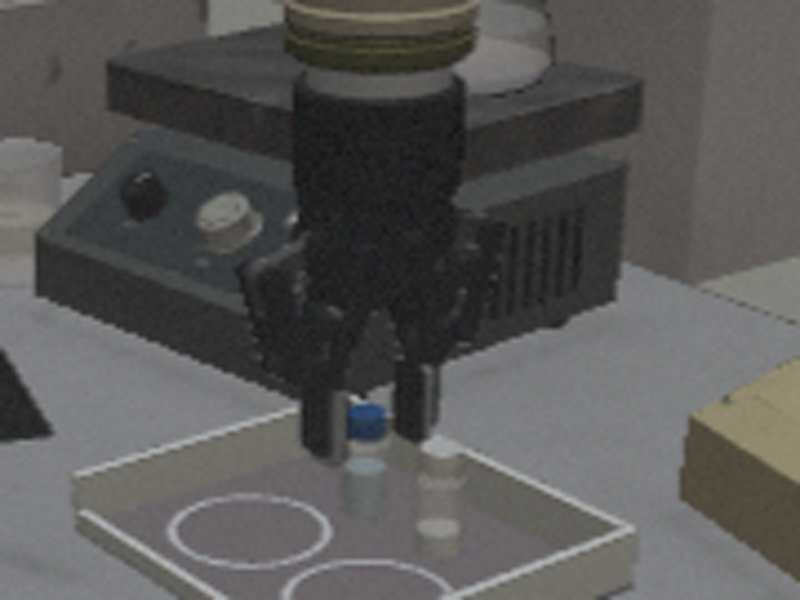

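The fingers straddle the blue cap at crop (366,420) and stay clear of the white vial. I'll go down 5 mm and close with a light grip.

Converted, 0.4 cm / 60 = 0.0067, -0.1 cm / 60 = -0.0017.

Emit:
arm_command(plan=[[0.0017,-0.0017,0.0067,0,0.0],[0.0017,-0.0017,0.0067,0,0.0],[0.0017,-0.0017,0.0067,0,-0.7],[0.0017,-0.0017,0.0067,0,-0.7],[0.0017,-0.0017,0.0067,0,-0.7],[0.0017,-0.0017,0.0067,0,-0.7],[0.0017,-0.0017,0.0067,0,-0.7],[0.0017,-0.0017,0.0067,0,-0.7],[0.0017,-0.0017,0.0067,0,-0.7]], squeeze=25)

```text
time_s: 15.85
position: [0.6432, 0.0294, 0.0296]
orientation: [2.222, 2.22, 0.0]
contact_force: [-1.1, 0.8, 3.6]
grip_width: 0.253
grip_force: 24.5
```

```bash
python3 -c "
from h import *
mv(.644,.0295,.030)"
```

```text
t 15.85 p [0.6432 0.0294 0.0296] yaw 1.57 q7 -0.48 MOVE [ 0.01  0.08 -0.04] turn -0.001 grip 0.253 24.5
```

Emit:
arm_command(plan=[[0,0,-0.0333,0,-0.7],[0,0,-0.0833,0,-0.7],[0,0,-0.15,0,-0.7],[0,0,-0.2,0,-0.7],[-0.05,-0.0333,-0.2,0,-0.7],[-0.1167,-0.0767,-0.2,0,-0.7],[-0.1833,-0.12,-0.2,0,-0.7],[-0.25,-0.1633,-0.2,0,-0.7],[-0.3167,-0.2067,-0.2,0,-0.7],[-0.3833,-0.25,-0.2,0,-0.7],[-0.45,-0.2933,-0.2,0,-0.7],[-0.5133,-0.335,-0.2,0,-0.7]])

```text
time_s: 17.05
position: [0.4405, -0.2799, 0.1494]
orientation: [-2.223, -2.22, 0.0]
contact_force: [0.6, -0.4, -0.1]
grip_width: 0.259
grip_force: 24.6
```

Emit:
arm_command(plan=[[0,0,0,0,-0.7],[0,0,0,0,-0.7],[0,0,0,0,-0.7]])

```text
time_s: 17.35
position: [0.4426, -0.2775, 0.1495]
orientation: [2.221, 2.222, 0.001]
contact_force: [0.2, -0.3, 0.1]
grip_width: 0.254
grip_force: 24.6
```

```bash
python3 - <<'E'
from h import *
mv(.442,-.279,.08)
c=calibration("wrist");p,d=camera("wrist");np.savez('w1.npz',p=p,d=d)
cv2.imwrite("pics/w1.png",p[:,:,::-1]);print(np.round(c["R"],3).tolist(),np.round(c["t"],4))
p,d=camera("side");W=cloud("side",d);h=cv2.cvtColor(p,cv2.COLOR_RGB2HSV)
for st,ce,m in blobs((h[...,0]>100)&(h[...,0]<130)&(h[...,1]>110)&(W[...,1]<-.2)&(W[...,2]>.1),5):print(st,np.median(W[m],0).round(4))
E
```

```text
t 17.35 p [ 0.4426 -0.2775  0.1495] yaw 1.571 q7 0.12 MOVE [-0.16 -0.06  6.95] turn 0.0 grip 0.254 24.6
[[1.0, 0.0, 0.001], [-0.0, -0.965, 0.261], [0.001, -0.261, -0.965]] [-0.4433 -0.2797  0.226 ]
[376 245   8  13  71] [ 0.4427 -0.2834  0.1748]
```

View pics/w1.png

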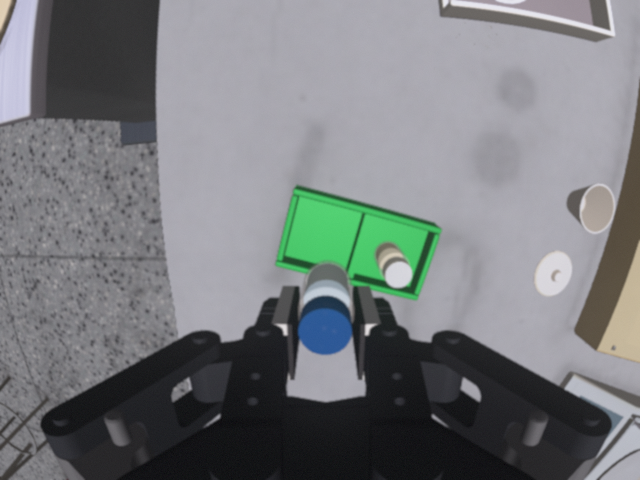

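The carried vial hangs straight. The carrier's rim corners are at (296,188), (440,230), (417,298) and (277,264), and the empty pocket lies on the near (−x) side. I'll check the pocket centre from these corners.

```bash
python3 - <<'E'
from h import *
c=calibration("wrist")
Q=np.array([wplane(c,u,.024)[:2] for u in((296,188),(440,230),(417,298),(277,264))]);print(Q.round(4))
ax=(Q[1]+Q[2]-Q[0]-Q[3]);ax/=np.linalg.norm(ax);print("centre",Q.mean(0),"ax",ax,"pocket",Q.mean(0)-.028*ax)
mv(.443,-.281,.032)
E
```

```text
[[ 0.4219 -0.2414]
 [ 0.5308 -0.2722]
 [ 0.5166 -0.3281]
 [ 0.4064 -0.2992]]
centre [ 0.46891994 -0.28524069] ax [ 0.96483539 -0.26285484] pocket [ 0.44190455 -0.27788076]
t 17.45 p [ 0.4429 -0.277   0.1496] yaw 1.572 q7 0.12 MOVE [-0.41  0.   11.75] turn 0.002 grip 0.257 24.6
```

Converted, 11.5 cm / 60 = 0.1917, 11.4 cm / 60 = 0.19.

Emit:
arm_command(plan=[[-0.0017,-0.0017,0.0667,0,-0.7],[-0.0017,-0.0017,0.125,0,-0.7],[-0.0017,-0.0017,0.1667,0,-0.7],[-0.0017,-0.0017,0.1833,0,-0.7],[-0.0017,-0.0017,0.19,0,-0.7],[-0.0017,-0.0017,0.1917,0,-0.7],[-0.0017,-0.0017,0.1917,0,-0.7]])

```text
time_s: 18.15
position: [0.4415, -0.2794, 0.0354]
orientation: [2.221, 2.22, 0.001]
contact_force: [0.1, -0.6, -0.6]
grip_width: 0.26
grip_force: 24.6
```

```bash
python3 -c "
from h import *
mv(.442,-.279,.031);print(get_state()['contact_force'])"
```

```text
t 18.15 p [ 0.4415 -0.2794  0.0354] yaw 1.57 q7 -0.0 MOVE [0.04 0.05 0.44] turn -0.001 grip 0.26 24.6
[ 0.05319585 -0.58916482 -0.62971416]
```

Converted, 0.4 cm / 60 = 0.0067, 0.35 cm / 60 = 0.0058.

Emit:
arm_command(plan=[[0,0,0.0033,0,-0.7],[0,0,0.0058,0,-0.7],[0,0,0.0067,0,-0.7],[0,0,0.0067,0,-0.7]])

```text
time_s: 18.55
position: [0.4409, -0.2795, 0.0307]
orientation: [2.223, 2.22, 0.0]
contact_force: [0.6, 0.3, 0.1]
grip_width: 0.259
grip_force: 24.6
```

Converted, 0.1 cm / 60 = 0.0017.

Emit:
arm_command(plan=[[0,0,0.0017,0,-0.7],[0,0,0.0017,0,-0.7]])

```text
time_s: 18.75
position: [0.4415, -0.2796, 0.0302]
orientation: [2.222, 2.219, 0.001]
contact_force: [-0.2, 0.1, 7.3]
grip_width: 0.254
grip_force: 25.1
```

Contact with the pocket floor. I'll open a little, pause and rise.

Converted, -15 cm / 60 = -0.25, -11 cm / 60 = -0.1833.

Emit:
arm_command(plan=[[0,0,-0.0017,0,-0.1],[0,0,-0.0017,0,-0.1],[0,0,-0.0017,0,-0.1],[0,0,-0.0017,0,-0.1],[0,0,-0.0333,0,-0.1],[0,0,-0.1,0,-0.1],[0,0,-0.1833,0,0.1],[0,0,-0.25,0,0.3],[0,0,-0.25,0,0.3]])

```text
time_s: 19.65
position: [0.4429, -0.2804, 0.1843]
orientation: [2.218, 2.214, 0.003]
contact_force: [0.1, 0.5, -0.3]
grip_width: 0.654
grip_force: 0.0
```

```bash
python3 - <<'E'
from h import *
mv(.4465,.3065,.2)
p,d=camera("side");W=cloud("side",d);cv2.imwrite("pics/s5.png",cv2.resize(p[180:390,180:460,::-1],(800,600)))
h=cv2.cvtColor(p,cv2.COLOR_RGB2HSV)
for st,ce,m in blobs((h[...,0]>100)&(h[...,0]<130)&(h[...,1]>110)&(W[...,1]<-.2),5):print(st,np.median(W[m],0).round(4))
E
```

```text
t 19.65 p [ 0.4429 -0.2804  0.1843] yaw 1.569 q7 0.14 MOVE [58.69  0.27 -1.8 ] turn -0.002 grip 0.654 0.0
[366 327  14  12 107] [ 0.4401 -0.28    0.0558]
```

View pics/s5.png

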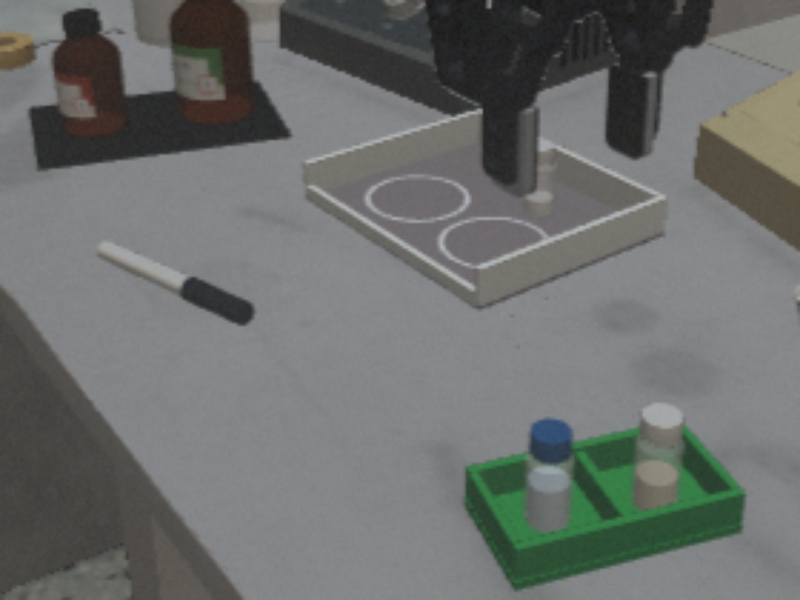

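The blue vial stands upright in the empty pocket, crop (550,475). Both bottles are on the mat and the white vials haven't moved. Next I'll fetch the red-label bottle.

Converted, 58.7 cm / 60 = 0.9783, 0.2 cm / 60 = 0.0033.

Emit:
arm_command(plan=[[0.9783,0.0033,0,0,0.3],[0.9783,0.0033,0,0,0.3],[0.9783,0.0033,0,0,0.3],[0.9783,0.0033,0,0,0.3],[0.9783,0.0033,0,0,0.3],[0.9783,0.0033,0,0,0.3],[0.9783,0.0033,0,0,0.3],[0.9783,0.0033,0,0,0.3],[0.9783,0.0033,0,0,0.3],[0.9783,0.0033,0,0,0.3],[0.9783,0.0033,0,0,0.3],[0.9783,0.0033,0,0,0.3]], squeeze=40)

```text
time_s: 20.9
position: [0.4423, 0.3108, 0.1781]
orientation: [-2.219, -2.222, 0.002]
contact_force: [0.6, -0.9, -0.0]
grip_width: 0.651
grip_force: 0.0
```

```bash
python3 -c "
from h import *
mv(.4462,.3065,.17)"
```

```text
t 20.9 p [0.4423 0.3108 0.1781] yaw 1.572 q7 -1.03 MOVE [-0.43  0.39  0.81] turn 0.001 grip 0.651 0.0
```

Emit:
arm_command(plan=[[0,0,0,0,0.3],[0,0,0,0,0.3]])

```text
time_s: 21.1
position: [0.4424, 0.3078, 0.178]
orientation: [-2.22, -2.222, 0.005]
contact_force: [0.7, -0.4, -0.7]
grip_width: 0.652
grip_force: 0.0
```

```bash
python3 -c "
from h import *
mv(.4462,.3065,.081)"
```

```text
t 21.1 p [0.4424 0.3078 0.178 ] yaw 1.572 q7 -1.02 MOVE [-0.11  0.4   9.7 ] turn 0.001 grip 0.652 0.0
```

Converted, 9.4 cm / 60 = 0.1567, 9 cm / 60 = 0.15.

Emit:
arm_command(plan=[[-0.0017,0.005,0.0667,0,0.3],[-0.0017,0.005,0.1167,0,0.3],[-0.0017,0.005,0.15,0,0.3],[-0.0017,0.005,0.1567,0,0.3],[-0.0017,0.005,0.1567,0,0.3],[-0.0017,0.005,0.1567,0,0.3]])

```text
time_s: 21.7
position: [0.4469, 0.3062, 0.0862]
orientation: [2.223, 2.219, 0.001]
contact_force: [0.2, 0.2, 0.9]
grip_width: 0.649
grip_force: 0.0
```

```bash
python3 -c "
from h import *
mv(.4462,.3065,.081)"
```

```text
t 21.7 p [0.4469 0.3062 0.0862] yaw 1.569 q7 -1.12 MOVE [ 0.03 -0.07  0.52] turn -0.002 grip 0.649 0.0
```

Emit:
arm_command(plan=[[0,0,0.0058,0,0.3],[0,0,0.0058,0,-0.7],[0,0,0.0058,0,-0.7],[0,0,0.0058,0,-0.7],[0,0,0.0058,0,-0.7],[0,0,0.0058,0,-0.7],[0,0,0.0058,0,-0.7],[0,0,0.0058,0,-0.7],[0,0,0.0058,0,-0.7]])

```text
time_s: 22.6
position: [0.4467, 0.3068, 0.0828]
orientation: [2.222, 2.22, 0.001]
contact_force: [-0.5, -0.7, 6.6]
grip_width: 0.325
grip_force: 37.2
```

Converted, -8 cm / 60 = -0.1333, -5.5 cm / 60 = -0.0917.

Emit:
arm_command(plan=[[0,0,-0.0167,0,-0.7],[0,0,-0.05,0,-0.7],[0,0,-0.0917,0,-0.7],[0,0,-0.1333,0,-0.7],[0,0,-0.1333,0,-0.7]])

```text
time_s: 23.1
position: [0.4475, 0.3076, 0.1654]
orientation: [2.222, 2.22, 0.008]
contact_force: [0.4, -0.3, -1.7]
grip_width: 0.32
grip_force: 38.3
```

```bash
python3 -c "
from h import *
mv(.5925,-.0392,.162);print(get_state()['contact_force'])"
```

```text
t 23.1 p [0.4475 0.3076 0.1654] yaw 1.57 q7 -1.04 MOVE [-34.67  14.53   0.3 ] turn -0.001 grip 0.32 38.3
[ 0.41722223 -0.25919514 -1.73311421]
```

Converted, -34.7 cm / 60 = -0.5783, -31 cm / 60 = -0.5167.

Emit:
arm_command(plan=[[-0.05,0.0167,0,0,-0.7],[-0.1167,0.0483,0,0,-0.7],[-0.1833,0.0767,0,0,-0.7],[-0.25,0.105,0,0,-0.7],[-0.3167,0.1333,0,0,-0.7],[-0.3833,0.16,0,0,-0.7],[-0.45,0.1883,0,0,-0.7],[-0.5167,0.2167,0,0,-0.7],[-0.5783,0.2417,0,0,-0.7],[-0.5783,0.2417,0,0,-0.7],[-0.5783,0.2417,0,0,-0.7],[-0.5783,0.2417,0,0,-0.7]])

```text
time_s: 24.3
position: [0.5905, -0.0394, 0.1618]
orientation: [-2.22, -2.221, 0.0]
contact_force: [0.0, 0.1, -1.7]
grip_width: 0.321
grip_force: 38.8
```

```bash
python3 -c "
from h import *
mv(.5926,-.0392,.0838);print(get_state()['contact_force'])"
```

```text
t 24.3 p [ 0.5905 -0.0394  0.1618] yaw 1.571 q7 -0.37 MOVE [0.01 0.22 7.8 ] turn 0.0 grip 0.321 38.8
[ 0.02153912  0.07873915 -1.67636151]
```

Converted, 7.3 cm / 60 = 0.1217, 7 cm / 60 = 0.1167.

Emit:
arm_command(plan=[[0,0.0017,0.0417,0,-0.7],[0,0.0017,0.0833,0,-0.7],[0,0.0017,0.1083,0,-0.7],[0,0.0017,0.1167,0,-0.7],[0,0.0017,0.1217,0,-0.7],[0,0.0017,0.1217,0,-0.7],[0,0.0017,0.1217,0,-0.7]])

```text
time_s: 25.0
position: [0.5926, -0.0404, 0.0898]
orientation: [2.222, 2.22, 0.001]
contact_force: [-0.7, 0.8, -0.8]
grip_width: 0.322
grip_force: 38.9
```

Converted, 0.3 cm / 60 = 0.005, 0.2 cm / 60 = 0.0033.

Emit:
arm_command(plan=[[0,0,0.0033,0,-0.7],[0,0,0.005,0,-0.7],[0,0,0.005,0,-0.7]])

```text
time_s: 25.3
position: [0.5921, -0.0406, 0.0861]
orientation: [2.223, 2.22, 0.0]
contact_force: [-0.1, -0.2, -2.0]
grip_width: 0.321
grip_force: 38.9
```

Emit:
arm_command(plan=[[0.0017,0,0.0025,0,-0.7],[0.0017,0,0.0042,0,-0.7],[0.0017,0,0.0042,0,-0.7]])

```text
time_s: 25.6
position: [0.5923, -0.0393, 0.0839]
orientation: [2.222, 2.22, 0.0]
contact_force: [-1.2, 0.5, 3.7]
grip_width: 0.323
grip_force: 39.7
```

Converted, -12 cm / 60 = -0.2, -8 cm / 60 = -0.1333.

Emit:
arm_command(plan=[[0,0,0,0,0.3],[0,0,0,0,0.3],[0,0,0,0,0.3],[0,0,0,0,0.3],[0,0,-0.05,0,0.3],[0,0,-0.1333,0,0.3],[0,0,-0.2,0,0.3],[0,0,-0.2,0,0.3]])

```text
time_s: 26.4
position: [0.5948, -0.0392, 0.2088]
orientation: [2.219, 2.216, 0.009]
contact_force: [0.7, 0.6, -0.3]
grip_width: 0.652
grip_force: 0.0
```

```bash
python3 -c "
from h import *
mv(.5445,.2765,.2)"
```

```text
t 26.4 p [ 0.5948 -0.0392  0.2088] yaw 1.569 q7 -0.34 MOVE [31.56 -5.08  0.83] turn -0.001 grip 0.652 0.0
```

Converted, 31.6 cm / 60 = 0.5267, -5.1 cm / 60 = -0.085.

Emit:
arm_command(plan=[[0.5267,-0.085,0.0167,0,0.3],[0.5267,-0.085,0.0167,0,0.3],[0.5267,-0.085,0.0167,0,0.3],[0.5267,-0.085,0.0167,0,0.3],[0.5267,-0.085,0.0167,0,0.3],[0.5267,-0.085,0.0167,0,0.3],[0.5267,-0.085,0.0167,0,0.3],[0.5267,-0.085,0.0167,0,0.3],[0.5267,-0.085,0.0167,0,0.3],[0.5267,-0.085,0.0167,0,0.3]])

```text
time_s: 27.4
position: [0.5417, 0.2748, 0.1931]
orientation: [2.224, 2.218, -0.002]
contact_force: [-0.0, 0.0, -0.8]
grip_width: 0.649
grip_force: 0.0
```

```bash
python3 -c "
from h import *
mv(.5445,.2765,.104)"
```

```text
t 27.4 p [0.5417 0.2748 0.1931] yaw 1.568 q7 -0.88 MOVE [0.18 0.28 8.91] turn -0.003 grip 0.649 0.0
```

Converted, 8.6 cm / 60 = 0.1433, 7 cm / 60 = 0.1167.

Emit:
arm_command(plan=[[0.0017,0.0017,0.0667,0,0.3],[0.0017,0.0017,0.1167,0,0.3],[0.0017,0.0017,0.1433,0,0.3],[0.0017,0.0017,0.1433,0,0.3],[0.0017,0.0017,0.1433,0,0.3]])

```text
time_s: 27.9
position: [0.5429, 0.2765, 0.1078]
orientation: [2.224, 2.218, -0.001]
contact_force: [-0.3, 0.1, 0.6]
grip_width: 0.654
grip_force: 0.0
```

```bash
python3 -c "
from h import *
mv(.5445,.2765,.104)"
```

```text
t 27.9 p [0.5429 0.2765 0.1078] yaw 1.568 q7 -0.95 MOVE [0.   0.16 0.38] turn -0.003 grip 0.654 0.0
```

Converted, 0.35 cm / 60 = 0.0058, 0.1 cm / 60 = 0.0017.

Emit:
arm_command(plan=[[0,0.0017,0.0058,0,0.3],[0,0.0017,0.0058,0,-0.6],[0,0.0017,0.0058,0,-0.6],[0,0.0017,0.0058,0,-0.6],[0,0.0017,0.0058,0,-0.6],[0,0.0017,0.0058,0,-0.6],[0,0.0017,0.0058,0,-0.6],[0,0.0017,0.0058,0,-0.6],[0,0.0017,0.0058,0,-0.6]])

```text
time_s: 28.8
position: [0.5437, 0.2779, 0.105]
orientation: [2.222, 2.22, 0.002]
contact_force: [-1.9, 0.3, 5.9]
grip_width: 0.398
grip_force: 39.0
```

Converted, -8 cm / 60 = -0.1333, -5.5 cm / 60 = -0.0917.

Emit:
arm_command(plan=[[0,0,-0.0167,0,-0.6],[0,0,-0.05,0,-0.6],[0,0,-0.0917,0,-0.6],[0,0,-0.1333,0,-0.6],[0,0,-0.1333,0,-0.6]])

```text
time_s: 29.3
position: [0.5448, 0.2785, 0.1878]
orientation: [2.222, 2.219, 0.008]
contact_force: [0.0, -0.2, -2.1]
grip_width: 0.401
grip_force: 39.3
```

```bash
python3 -c "
from h import *
mv(.5872,.0425,.185);print(get_state()['contact_force'])"
```

```text
t 29.3 p [0.5448 0.2785 0.1878] yaw 1.57 q7 -0.89 MOVE [-23.6    4.27   0.23] turn -0.001 grip 0.401 39.3
[ 0.00570369 -0.19418662 -2.14405114]
```

Converted, -23.6 cm / 60 = -0.3933, -20.5 cm / 60 = -0.3417.

Emit:
arm_command(plan=[[-0.05,0.0083,0,0,-0.6],[-0.1,0.0167,0,0,-0.6],[-0.1583,0.0283,0,0,-0.6],[-0.2167,0.0383,0,0,-0.6],[-0.2833,0.05,0,0,-0.6],[-0.3417,0.0617,0,0,-0.6],[-0.3933,0.0717,0,0,-0.6],[-0.3933,0.0717,0,0,-0.6],[-0.3933,0.0717,0,0,-0.6],[-0.3933,0.0717,0,0,-0.6]])

```text
time_s: 30.3
position: [0.5859, 0.0426, 0.1839]
orientation: [-2.221, -2.221, -0.0]
contact_force: [-0.1, -0.2, -1.0]
grip_width: 0.397
grip_force: 39.5
```

```bash
python3 -c "
from h import *
mv(.5872,.0425,.106);print(get_state()['contact_force'])"
```

```text
t 30.3 p [0.5859 0.0426 0.1839] yaw 1.571 q7 -0.5 MOVE [-0.01  0.14  7.79] turn 0.0 grip 0.397 39.5
[-0.11112528 -0.23786189 -0.99589922]
```

Converted, 7.4 cm / 60 = 0.1233, 7 cm / 60 = 0.1167.

Emit:
arm_command(plan=[[0,0,0.0417,0,-0.6],[0,0,0.0833,0,-0.6],[0,0,0.1083,0,-0.6],[0,0,0.1167,0,-0.6],[0,0,0.1233,0,-0.6],[0,0,0.1233,0,-0.6],[0,0,0.1233,0,-0.6]])

```text
time_s: 31.0
position: [0.5866, 0.0419, 0.1107]
orientation: [2.222, 2.22, 0.001]
contact_force: [0.3, 1.0, -1.1]
grip_width: 0.396
grip_force: 39.6
```

Emit:
arm_command(plan=[[0,0,0.0033,0,-0.6],[0,0,0.005,0,-0.6],[0,0,0.005,0,-0.6]])

```text
time_s: 31.3
position: [0.5862, 0.0414, 0.1071]
orientation: [2.223, 2.22, 0.0]
contact_force: [0.1, 0.3, -1.3]
grip_width: 0.393
grip_force: 39.6
```

Emit:
arm_command(plan=[[0,0,0.0017,0,-0.6],[0,0,0.0033,0,-0.6],[0,0,0.0033,0,-0.6]])

```text
time_s: 31.6
position: [0.5864, 0.0417, 0.106]
orientation: [2.222, 2.22, 0.001]
contact_force: [-3.6, 0.4, 10.4]
grip_width: 0.396
grip_force: 40.9
```

Contact with the bay floor. I'll release, rise and check everything against the start.

Converted, 20 cm / 60 = 0.3333, 15 cm / 60 = 0.25.

Emit:
arm_command(plan=[[0,0,-0.0017,0,0.3],[0,0,-0.0017,0,0.3],[0,0,-0.0017,0,0.3],[0,0,-0.0017,0,0.3],[0,0,-0.05,0,0.3],[0,0,-0.1333,0,0.3],[0,0,-0.2,0,0.3],[0.1667,-0.0833,-0.2333,0,0.3],[0.25,-0.1667,-0.2333,0,0.3],[0.3333,-0.1667,-0.2333,0,0.3],[0.3333,-0.1667,-0.2333,0,0.3],[0.3333,-0.1667,-0.2333,0,0.3]])

```text
time_s: 32.8
position: [0.4843, 0.2458, 0.2457]
orientation: [-2.217, -2.224, -0.003]
contact_force: [0.3, -0.1, -0.1]
grip_width: 0.651
grip_force: 0.0
```

```bash
python3 - <<'E'
from h import *
np.set_printoptions(precision=4,suppress=True)
for n in("side","top"):
    fr=[(np.load(n+"0.npz")["d"],None),camera(n)[::-1]]
    for d,p in fr:
        W=cloud(n,d);X,Y,Z=W[...,0],W[...,1],W[...,2];out=[]
        for nm,a,z in(("green",(.54,.64,.01,.08),.115),("red",(.54,.64,-.08,0),.085),("white",(.62,.69,-.05,0),.047),("blue",(.4,.47,-.31,-.25),.045),("car",(.47,.53,-.33,-.26),.047)):
            m=(X>a[0])&(X<a[1])&(Y>a[2])&(Y<a[3])&(Z>z)&(Z<z+.03)
            if m.sum()>5:
                q=W[m];t=q[q[:,2]>np.percentile(q[:,2],96)-.008];out.append((nm,((t.max(0)+t.min(0))/2)[:2].round(4).tolist(),round(np.percentile(q[:,2],96),4)))
        print(n,out)
    cv2.imwrite(f"pics/{n}9.png",cv2.resize(p[170:380,200:480,::-1],(800,600)))
print(get_state()["position"])
E
```

```text
side [('green', [0.5861, 0.0405], np.float64(0.1281)), ('red', [0.5915, -0.0404], np.float64(0.1011)), ('white', [0.6463, -0.0236], np.float64(0.0553)), ('car', [0.4921, -0.299], np.float64(0.0569))]
side [('green', [0.5833, 0.04], np.float64(0.1281)), ('red', [0.5903, -0.0399], np.float64(0.1011)), ('white', [0.6457, -0.0233], np.float64(0.0555)), ('blue', [0.4406, -0.2795], np.float64(0.0569)), ('car', [0.4917, -0.2985], np.float64(0.057))]
top [('green', [0.5887, 0.0426], np.float64(0.1317)), ('red', [0.5934, -0.0388], np.float64(0.1052)), ('white', [0.6484, -0.0219], np.float64(0.0588)), ('car', [0.4925, -0.2981], np.float64(0.0603))]
top [('green', [0.5862, 0.0405], np.float64(0.1322)), ('red', [0.5929, -0.0387], np.float64(0.1052)), ('white', [0.6482, -0.0219], np.float64(0.0597)), ('blue', [0.4429, -0.2783], np.float64(0.0603)), ('car', [0.4935, -0.2981], np.float64(0.0596))]
[0.4844 0.2461 0.2456]
```

View pics/side9.png

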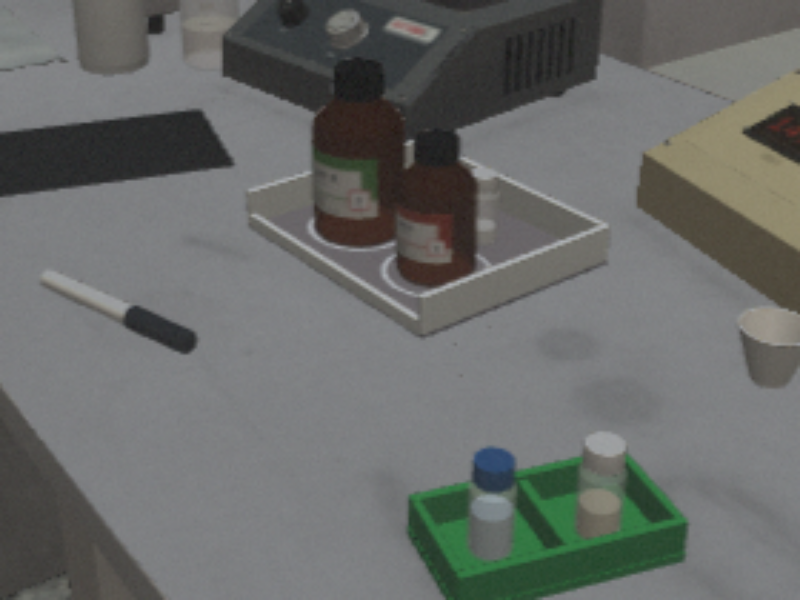

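Both bottles stand upright in the bay, the green-label one at crop (358,150) and the red-label one at (437,210), each within about 3 mm of its start. All three vials are upright where they should be, and the arm is clear, so I'll hand in.

```bash
python3 -c "
from workcell import *
print(finish_job())"
```

```text
the job is handed in; nothing more can be done
None
```

I handed the job in at about 33 s: the blue-capped vial stands in the carrier's once-empty pocket, both bottles are back within about 4 mm of their old places, and the white-capped vials measured within about 1 mm of where they were; no verdict came back.

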